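Unsnap the terminal box cover and push it off

ROBOT

A 6-joint arm with a two-finger parallel gripper is mounted at the origin on a cart in front of the work surface, level with it; the furniture and walls round the work are solid. World frame = base frame: x ahead of the robot, y to its left, z up, the work surface at z = 0. Lengths are in mm, angles in degrees, forces in N, time in s.
With the tool pointing down it reaches from about 350 to 850 mm from the base axis. Payload 8.1 kg.
Tool frame: the origin (TCP) lies between the finger pads; the fingertips stand 22 mm ahead of it and the grasp point (between the pads) lies 3 mm ahead of it; z points along the fingers, y is the line along which they close (so a half turn about z gives the same grasp; the last joint's range is limited). The gripper opens to 85 mm and grips with 20 to 120 N. Pads are 22 mm wide; open, the fingers measure 114 mm over their backs; the gripper's body (76 mm by 85 mm) begins 54 mm behind the grasp point. The pads swing forward as they close: fully open they stand 13 mm farther back than shut.
Start: joints at [59.737, 7.471, 85.268, -0, 87.261, -4.893], TCP at [257.063, 542.148, 218.192] pointing down, gripper open.
Joint ranges: [-169.43, 169.43], [-51.17, 129.36], [1.28, 143.12], [-76.62, 256.62], [0, 156.53], [-152.29, 152.29]. Speed limits (degrees/s): [136.94, 136.94, 159.86, 180, 180, 180].

INTERFACE

Orientations are given as [roll, pitch, yaw] about the fixed x, y, z axes, in that order (R = Rz(yaw) Ry(pitch) Rx(roll)).
In Python, from bench import r, vision gives the robot as it stands.
- The arm moves only by the tool step_arm, never from a script. Its argument "targets" is a list that holds one entry, the list of rows, each a list of 6 numbers: the shift along the world's x, y, z in mm, then the turn, a rotation vector about the world's x, y, z in rad. In form: [[[x, y, z, rx, ry, rz], ...]]. A call has 1 to 12 rows; each row is the pose to reach, as a shift and turn from the pose commanded when the call began; what a row does not reach only later rows make up. A row lasts 1/12 s, in which the tool goes at most 41.7 mm and 7.16 degrees, less where a joint would pass 70% of its speed; a pose out of reach is approached as far as the arm can. A call with a gripper value outside its range is refused whole. "fingers" is the gripper's target within -1 to 1 (shut at 1, half-way at 0, fully open at -1), set as the call begins (left out, the last holds). The fingers move at their own pace and stop on an object; "newtons" is the grip in N (left out, the last holds). Time passes only in rows, so rows that repeat a pose let the fingers close. It gives the time, the measured TCP pose, the force, the opening and the grip force at its end, in the units of the state.
- r.sense(): the state, without advancing time (a new reading comes with each control period).
- vision.snapshot(name): name is "side" or "top" or "wrist"; returns a dict with "img" (400x640x3 uint8, blue, green, red), "mtx" (3x3 intrinsics, pixels), "eye" and "attitude" of the camera in the world. Camera axes: x right, y up, looking along -z (the intrinsics and any distortion apply to the point x, -y, -z); pixel columns grow to the right and rows downward; lengths in mm; the calibration is good to about 2 mm. A picture is of the moment at which its call begins. There is no depth.
- r.hand_in(): hands the job in; it is judged then, once.
The state is a dict: "time": time; "joint_pos": joint angles; "qd": joint speeds; "joint_efforts": joint torques, N m; "tool_pos": TCP position; "tcp_rot": TCP orientation; "ft_force": force on the tool from outside, world axes, zero at the start; "wrist_torque": the same for the moment, N m; "finger_gap": finger opening in mm; "grip_force": force on a finger pad.
Only numpy, scipy, OpenCV 4.12 (cv2) and the standard library are available. Lean on these libraries where they do the work, as an engineer would, in place of code of your own. Each camera call takes 0.05 s, during which the arm holds its last target. There are 200 camera calls.

TASK

Open the terminal box: press its snap tab down with the fingertips so that the cover springs loose, then push the cover along its guides, fingertips behind its rib, until it is completely off the box and lies flat on the carton that stands at the box's open end. Only press and push: do not lift or carry the cover, and leave the tin, the bracket and the cup where they stand.

Things in the scene. Friction and masses are not known exactly. Their poses are not given: they have to be found in the camera images.
- terminal_box: Grey box fixed on the bench; origin at bench height. In its frame, mm: x -48..48, y -72..52. The cover sits on a seat at z 33 and slides only toward +y, off the open end at y 52, onto the carton. Side guides with lips over the cover (|x| over 34, top z 46) run its whole length. Behind the cover: wall to z 41, round boss to z 44 and y -84. Block of the snap tab on the +x side, z 30.
- tab (a joint): Snap tab's travel, m: 0 up (cover locked), 0.009 fully down. Sprung up with 2 to 3.4 N, plus up to 5 N rubbing of its catch on the locked cover. The catch, in front of the cover, clears it at about 0.006; a spring then pushes the cover 10 mm in +y over the catch within half a second. Now let go: the tab stays down under the cover and comes up once the cover has passed.
- tab_pad (a point): Centre of the top of the snap tab's ribbed black pad, 26 x 26 mm, 60 mm above the bench when up; at x 64, y 35 mm in the box's frame, outside the guides on the +x side. Moves straight down with the tab and stays 5 mm above all that is next to it.
- cover: Loose bare steel cover plate, 76 mm wide (x), 90 mm long (y), 8 mm thick, about 0.13 kg; origin at the centre of its underside, axes as the box's. Closed: origin at y -15, z 33 mm in the box's frame. Completely off the box when its origin is past y 97 mm (rear edge past the box's end).
- cover_rib (a point): Middle of the rear (-y) face of the upright rib on the cover: at x 0, y -37, z 19 mm in the cover's frame. The rib is 50 mm wide (x), 8 mm thick (y -37 to -29) and rises 22 mm above the plate, to z 30. Push here in +y; it takes under 9 N.
- carton: White flat parts carton, fixed, 118 mm wide (x) x 158 mm long (y) x 30 mm high, close against the box's open (+y) end; origin under its centre, at x = 0, y = 132 mm in the box's frame, same yaw as the box. The cover is to end on top of it, 3 mm below the seat.
- grease_tin: Yellow round tin, 70 mm diameter, 75 mm high, standing loose near the carton; bystander. Origin at the centre of its underside.
- u_bracket: Dark U-bracket, 33 x 55 x 57 mm high, standing loose near the work; bystander. Origin at the centre of its underside.
- mix_cup: Pale round cup, 66 mm diameter, 76 mm high, standing loose near the work; bystander. Origin at the centre of its underside.
Things that resemble listed ones, but are neither listed nor needed, are in the scene too. There is more than one size of the cover; the one meant has the size given above.

How it is judged (in metres and radians):
On the way, in this order (a step that is already met when the one before it is completed fails the run):
1. the snap tab is pressed down (value of joint tab above 0.004 m), for 0.1 s.
2. the cover is pushed completely off the box (y of cover in the frame of terminal_box above 0.097 m), for 0.1 s.
At the end, for the whole second after the job is handed in: the cover lies at rest and flat (within 0.06 rad) on the carton, its origin 26 to 34 mm above the bench, its rear edge past the box's open end (origin more than 97 mm along the box's y) (y of cover in the frame of terminal_box above 0.097 m and height (world z) of cover between 0.026 and 0.034 m and angle between cover's own z axis and vertical below 0.06 rad and linear speed of cover below 0.01 m/s and contact force between cover and carton above 0.3 N); the robot touches nothing.
It fails at once if the cover is lifted (more than 10 mm above its seat) or tipped (height (world z) of cover above 0.043 m or angle between cover's own z axis and vertical above 0.35 rad).
It fails at once if the cover is knocked down onto the bench (height (world z) of cover below 0.015 m).
It fails at once if the tin, the bracket or the cup is displaced by more than 20 mm (distance of any of grease_tin, u_bracket, mix_cup from where it was at the start of the episode above 0.02 m).
It also fails if it takes over 38 s, if anything falls off the work surface, if the arm or the gripper's body presses on something with over 40 N, if the wrist force passes 120 N, or if a joint passes its speed limit or range.

## Working session

There is one attempt and no reset: what is moved stays moved. The work goes in short steps, Python scripts to look and compute and a tool call to move; the robot and the scene stay as the last step left them, time stands still between calls to the robot, and variables do not carry over. Pictures are saved under pics/ and viewed, at most 13 in all, crops included, and the job is handed in when it is done.

Besides the shell and the picture viewer there is one more tool, called after "Emit:" as name(argument=value, ...) on one line, values as JSON. step_arm: Moves the arm, as the interface text tells. Its arguments: {"type":"object","properties":{"targets":{"type":"array"},"fingers":{"type":"number"},"newtons":{"type":"number"}},"required":["targets"]}

```bash
mkdir -p pics; python3 - <<'E'
from bench import r, vision
import cv2, pickle
d={}
for n in("top","side"):
    s=vision.snapshot(n); d[n]=s; cv2.imwrite(f"pics/{n}0.png",s["img"]); print(n,s["mtx"],s["eye"],s["attitude"],[k for k in s])
pickle.dump(d,open("s0.pkl","wb")); print(r.sense())
E
```

```text
top [[380.30777669   0.         323.82073021]
 [  0.         380.30777669 197.03456237]
 [  0.           0.           1.        ]] [401.98592812 214.33003387 897.54521689] [  8.41356044  -1.34239213 -90.73594745] ['img', 'mtx', 'eye', 'attitude']
side [[465.52720202   0.         314.80076231]
 [  0.         465.52720202 199.12881416]
 [  0.           0.           1.        ]] [ 467.76999317 -487.83676192  670.66325762] [48.95117746  0.91472549 -8.12165134] ['img', 'mtx', 'eye', 'attitude']
{'time': 0.1, 'joint_pos': array([ 5.97355513e+01,  7.51273625e+00,  8.53253612e+01, -9.07589419e-04,
        8.72618829e+01, -4.89136186e+00]), 'qd': array([ 0.10435651, -0.14842618, -0.25009026,  0.00977126,  0.08239854,
        0.0645223 ]), 'joint_efforts': array([ 1.98741014e-03, -5.70949066e+01, -5.01942515e+01, -1.19663728e-04,
        8.06214754e-03,  3.55340649e-05]), 'tool_pos': array([256.80262395, 541.66875941, 217.20672454]), 'tcp_rot': array([-1.79900306e+02, -7.62181806e-03,  1.54626951e+02]), 'ft_force': array([-0.2191021 ,  1.12077274,  0.78281182]), 'wrist_torque': array([0.0426985 , 0.01878756, 0.04481262]), 'grip_force': 0.0, 'finger_gap': 85.35276516306386}
```

View pics/top0.png

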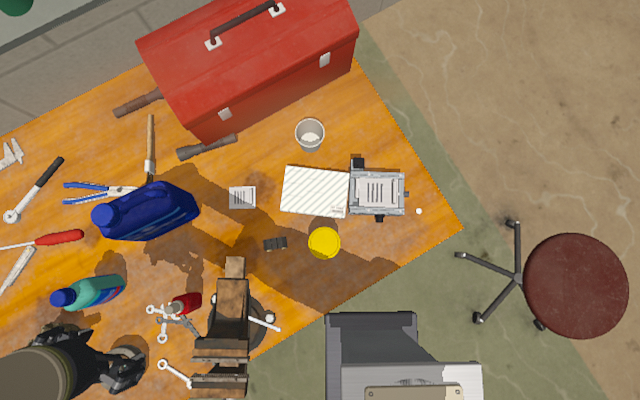

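View pics/side0.png

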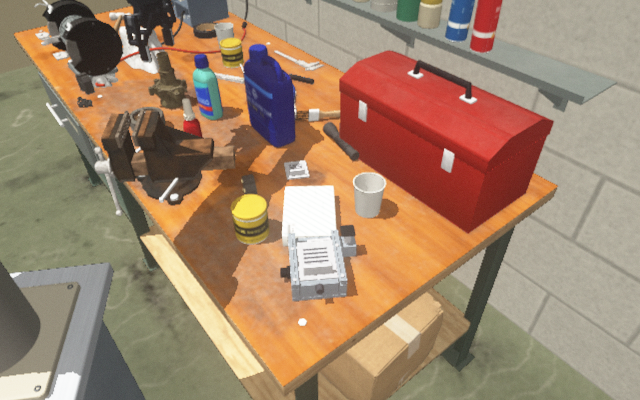

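The top view shows the box at about (377,190), the carton at (315,192) toward world +y, the black tab pad at (357,162), and a small dark decoy at (379,218). The tin is at (324,243), the cup at (310,133) and the bracket at (275,243). I'll zoom in.

```bash
python3 - <<'E'
import cv2, pickle, numpy as np
d=pickle.load(open("s0.pkl","rb"))
a=cv2.resize(d["top"]["img"][140:240,260:420],None,fx=4.9,fy=4.9,interpolation=cv2.INTER_CUBIC)
cv2.imwrite("pics/c1.png",a[:, :784])
b=cv2.resize(d["side"]["img"][180:300,270:370],None,fx=5,fy=5,interpolation=cv2.INTER_CUBIC)
cv2.imwrite("pics/c2.png",b)
E
cat > h.py <<'E'
import numpy as np, cv2
from scipy.spatial.transform import Rotation as R
def rot(s): return R.from_euler('xyz',s["attitude"],degrees=True).as_matrix()
def ray(s,uv,z):
    K=s["mtx"]; p=np.linalg.inv(K)@[uv[0],uv[1],1]; d=rot(s)@[p[0],-p[1],-p[2]]
    e=np.array(s["eye"]); return e+d*(z-e[2])/d[2]
def proj(s,P):
    c=rot(s).T@(np.array(P)-s["eye"]); q=s["mtx"]@[c[0],-c[1],-c[2]]; return q[:2]/q[2]
def frame(o,yaw):
    c,s_=np.cos(yaw),np.sin(yaw); return lambda x,y,z: np.array([o[0]+c*x-s_*y,o[1]+s_*x+c*y,z])
E
```

```text
(no output)
```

View pics/c1.png

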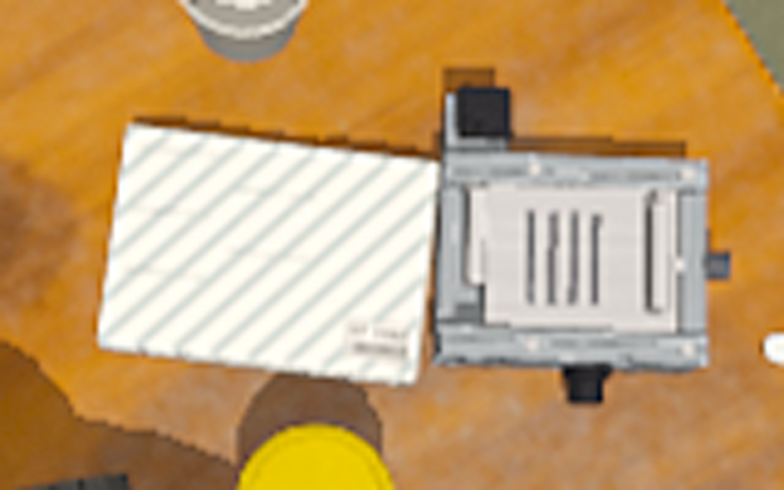

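View pics/c2.png

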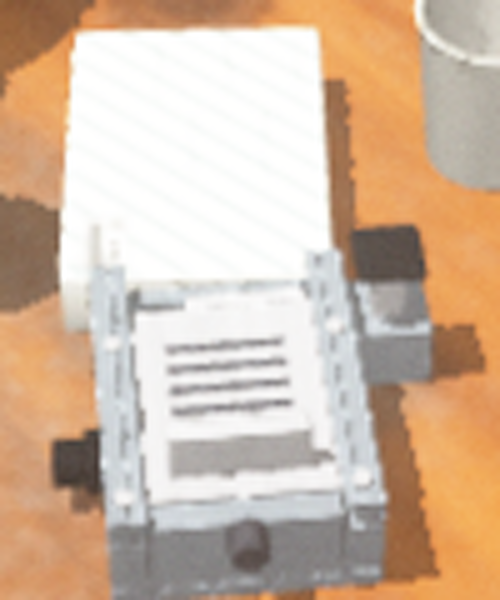

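In the crops the carton's top corners are at (130,125), (437,162), (415,383) and (98,348). The box's guide corners are near (447,155), (707,160), (705,365) and (435,358), with the pad centre at (483,112). Next I cast rays to get these as positions.

```bash
python3 - <<'E'
import pickle; from h import *
d=pickle.load(open("s0.pkl","rb")); T,S=d["top"],d["side"]
t=lambda x,y:(260+(x+.5)/4.9-.5,140+(y+.5)/4.9-.5)
s=lambda x,y:(270+(x+.5)/5-.5,180+(y+.5)/5-.5)
np.set_printoptions(precision=1,suppress=True)
def show(n,cam,f,pts,z):
    P=np.array([ray(cam,f(*p),z)[:2] for p in pts]); print(n,P.round(1).tolist(),"c",P.mean(0),"len",np.linalg.norm(np.roll(P,-1,0)-P,axis=1),"yaw",np.degrees(np.arctan2(*(np.roll(P,-1,0)-P).T[::-1])))
show("cartT",T,t,[(130,125),(437,162),(415,383),(98,348)],30)
show("cartS",S,s,[(77,32),(318,30),(330,255),(62,283)],30)
show("boxT",T,t,[(443,157),(707,160),(707,362),(435,358)],46)
show("boxS",S,s,[(100,268),(330,255),(383,510),(110,520)],46)
show("padT",T,t,[(458,88),(509,88),(509,136),(458,136)],60)
show("padS",S,s,[(356,230),(420,227),(424,277),(356,280)],60)
show("ribT",T,t,[(648,192),(668,192),(662,313),(645,310)],63)
show("bossT",T,t,[(730,265)],36)
show("plateT",T,t,[(470,190),(680,190),(675,330),(488,325)],41)
show("tin",T,lambda x,y:(x,y),[(324,243)],75)
show("cup",T,lambda x,y:(x,y),[(310,132)],76)
show("brk",T,lambda x,y:(x,y),[(276,243)],57)
E
```

```text
cartT [[606.1, 279.2], [587.0, 133.4], [481.6, 146.0], [499.6, 294.0]] c [543.6 213.2] len [147.1 106.1 149.  107.5] yaw [-97.5 173.1  83.1  -7.9]
cartS [[503.9, 295.3], [607.3, 279.9], [588.4, 143.4], [484.0, 144.6]] c [545.9 215.8] len [104.5 137.7 104.4 152. ] yaw [ -8.5 -97.9 179.3  82.5]
boxT [[585.9, 132.0], [583.5, 8.0], [488.4, 12.2], [491.6, 137.9]] c [537.4  72.5] len [124.   95.2 125.7  94.5] yaw [-91.1 177.5  88.6  -3.5]
boxS [[498.5, 134.5], [585.3, 127.7], [581.7, 4.5], [489.7, 14.5]] c [538.8  70.3] len [ 87.2 123.2  92.6 120.3] yaw [ -4.5 -91.7 173.8  85.8]
padT [[615.4, 125.7], [615.3, 102.0], [592.5, 102.7], [592.7, 126.2]] c [604.  114.1] len [23.6 22.7 23.6 22.7] yaw [-90.4 178.4  89.6  -1.4]
padS [[594.6, 125.4], [618.6, 123.2], [614.7, 97.3], [589.8, 99.6]] c [604.4 111.4] len [24.1 26.2 25.  26.2] yaw [ -5.2 -98.5 174.5  79.5]
ribT [[565.2, 39.9], [565.1, 30.7], [509.2, 35.8], [510.7, 43.4]] c [537.5  37.5] len [ 9.2 56.1  7.8 54.6] yaw [-90.5 174.9  79.3  -3.7]
bossT [[535.2, -3.1]] c [535.2  -3.1] len [0.] yaw [0.]
plateT [[571.1, 119.2], [570.3, 20.2], [504.0, 25.3], [507.2, 112.4]] c [538.2  69.3] len [99.  66.5 87.2 64.2] yaw [-90.5 175.6  87.9   6.1]
tin [[423.6, 194.4]] c [423.6 194.4] len [0.] yaw [0.]
cup [[670.8, 222.6]] c [670.8 222.6] len [0.] yaw [0.]
brk [[425.4, 299.1]] c [425.4 299.1] len [0.] yaw [0.]
```

Emit:
step_arm(targets=[[[0,-36,12,0,0,-0.09],[0,-72,25,0,0,-0.18],[0,-108,30,0,0,-0.27],[10,-142,30,0,0,-0.36],[38,-170,30,0,0,-0.46],[66,-195,30,0,0,-0.56],[94,-220,30,0,0,-0.66],[122,-245,30,0,0,-0.76],[150,-270,30,0,0,-0.86],[180,-295,30,0,0,-0.96],[210,-320,25,0,0,-1.07],[240,-345,20,0,0,-1.18]]], fingers=1, newtons=60)

```text
time: 1.1
tool_pos: [498.3, 195.6, 238.2]
tcp_rot: [180.0, -0.0, 86.7]
ft_force: [1.2, 1.3, 0.0]
finger_gap: 0.1
grip_force: 0.0
```

Emit:
step_arm(targets=[[[25,-25,-10,0,0,0],[50,-50,-20,0,0,0],[65,-75,-30,0,0,0],[65,-90,-40,0,0,0],[65,-90,-40,0,0,0],[65,-90,-40,0,0,0]]])

```text
time: 1.6
tool_pos: [561.3, 106.4, 196.9]
tcp_rot: [-179.8, 0.0, 86.9]
ft_force: [0.1, 0.2, 0.0]
finger_gap: -0.6
grip_force: 0.0
```

```bash
python3 - <<'E'
from bench import r, vision
import cv2, pickle
s=vision.snapshot("wrist"); pickle.dump(s,open("w1.pkl","wb")); cv2.imwrite("pics/w1.png",s["img"]); print(s["eye"],s["attitude"],s["mtx"]); q=r.sense(); print(q["time"],q["tool_pos"],q["tcp_rot"],q["finger_gap"],q["joint_pos"])
E
```

```text
[566.85923404 187.76544766 352.59163142] [-18.45330546   0.0977253   -3.13132851] [[295.50075178   0.         319.86618259]
 [  0.         295.50075178 203.05335294]
 [  0.           0.           1.        ]]
1.65 [561.6553294  107.32896215 197.8794379 ] [-1.79935581e+02 -1.70880171e-02  8.69818922e+01] -0.1592308445104061 [5.66370895e+00 3.75790151e+00 9.13501806e+01 2.67196905e-02
 8.49530201e+01 8.67944239e+00]
```

View pics/w1.png

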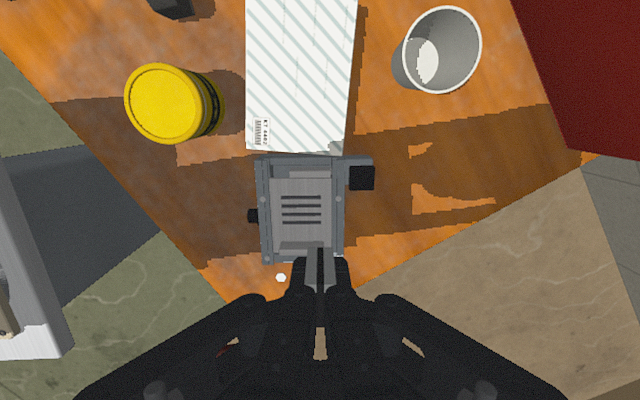

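The wrist view shows the shut fingertips at about (320,255), the pad at (361,178), the box between columns 257 and 345, and the carton's near edge at row ~152.

```bash
python3 - <<'E'
import pickle; from h import *
s=pickle.load(open("w1.pkl","rb")); img=s["img"]
g=img[155:200,340:385].max(2); m=(g<45).astype(np.uint8)
c=max(cv2.findContours(m,0,2)[0],key=cv2.contourArea); x,y,w,h=cv2.boundingRect(c); print("pad bb",340+x,155+y,w,h)
def p(n,u,z): print(n,ray(s,u,z)[:2].round(1))
p("pad",(340+x+(w-1)/2,155+y+(h-1)/2),60)
for n,u,z in[("L far",(256,157),46),("L near",(261,263),46),("R far",(345,157),46),("R near",(344,258),46),("cart nl",(247,150),30),("cart nr",(343,154),30),("slot1 l",(281,197),41),("slot1 r",(319,197),41),("slot4 l",(282,222),41),("slot4 r",(321,222),41)]: p(n,u,z)
b=cv2.resize(img[140:270,235:395],None,fx=4.6,fy=4.6,interpolation=cv2.INTER_CUBIC); cv2.imwrite("pics/w1c.png",b)
E
```

```text
pad bb 349 166 26 24
pad [604.7 115.3]
L far [497.2 139.7]
L near [487.7  15.3]
R far [589.6 134.6]
R near [585.2  16.7]
cart nl [484.7 145.3]
cart nr [588.7 135.2]
slot1 l [518.2  93.3]
slot1 r [560.1  91.1]
slot4 l [516.4  63.6]
slot4 r [560.7  61.3]
```

View pics/w1c.png

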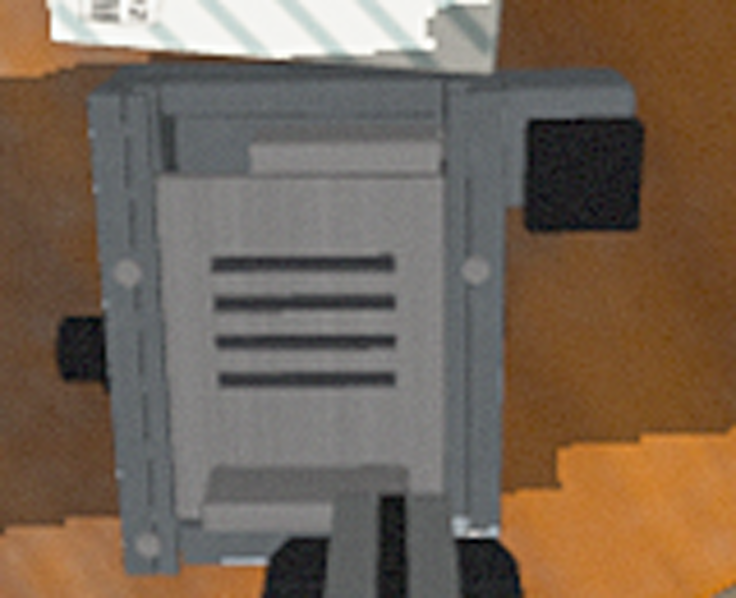

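The yaw is about -3.2° from both guides and slots, and the pad at (604.7, 115) agrees across all three views. I'll go above the pad and press.

Emit:
step_arm(targets=[[[20,4,-25,0,0,0],[42,7,-55,0,0,0],[42.5,7.5,-85,0,0,0],[42.5,7.5,-105,0,0,0],[42.5,7.5,-110,0,0,0],[42.5,7.5,-110,0,0,0]]])

```text
time: 2.15
tool_pos: [603.0, 115.8, 86.8]
tcp_rot: [-179.8, 0.0, 87.1]
ft_force: [-0.8, -0.6, 0.5]
finger_gap: -0.1
grip_force: 0.0
```

Emit:
step_arm(targets=[[[0,0,-3,0,0,0],[0,0,-6,0,0,0],[0,0,-9,0,0,0],[0,0,-11,0,0,0],[0,0,-12,0,0,0],[0,0,-12.5,0,0,0],[0,0,-13,0,0,0],[0,0,-13,0,0,0],[0,0,-13,0,0,0]]])

```text
time: 2.9
tool_pos: [604.6, 114.6, 75.3]
tcp_rot: [180.0, 0.0, 87.0]
ft_force: [0.1, 0.6, -0.1]
finger_gap: 0.0
grip_force: 0.0
```

Emit:
step_arm(targets=[[[0,0,-1,0,0,0],[0,0,-1.5,0,0,0],[0,0,-2,0,0,0],[0,0,-2,0,0,0],[0,0,-2,0,0,0],[0,0,-2,0,0,0]]])

```text
time: 3.4
tool_pos: [604.5, 114.6, 73.2]
tcp_rot: [-180.0, 0.0, 87.0]
ft_force: [-0.5, -0.4, 0.9]
finger_gap: 0.1
grip_force: 0.0
```

```bash
python3 - <<'E'
from bench import r, vision
import cv2, pickle, numpy as np
a=vision.snapshot("side"); t=vision.snapshot("wrist"); o=pickle.load(open("s0.pkl","rb"))
cr=lambda i:cv2.resize(i[190:300,265:365],None,fx=4,fy=4,interpolation=cv2.INTER_CUBIC)
cv2.imwrite("pics/a1.png",np.hstack([cr(o["side"]["img"]),cr(a["img"])])); pickle.dump(t,open("w2.pkl","wb")); q=r.sense(); print(q["time"],q["tool_pos"],q["ft_force"])
E
```

```text
3.5 [604.58853112 114.69037585  73.24910157] [0.49225226 0.22159983 0.3541065 ]
```

View pics/a1.png

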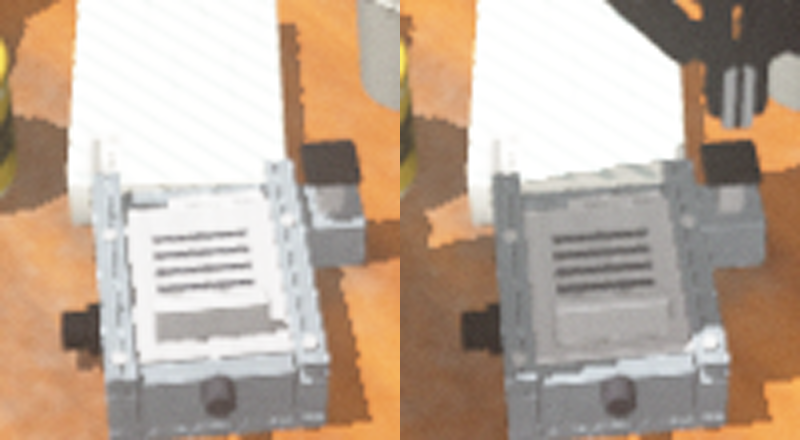

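```bash
python3 - <<'E'
import pickle; from h import *
d=pickle.load(open("s0.pkl","rb")); S=d["side"]
for z in(51,60,73,80,90): print(z,proj(S,(604.6,114.6,z)), proj(S,(604.6,103.6,z)))
print(proj(S,(604,112,60)))
E
```

```text
51 [347.00538871 232.44087847] [348.15133972 236.60855542]
60 [347.14811514 229.01528308] [348.30334336 233.17880485]
73 [347.3577536  223.98372367] [348.52664423 228.14033124]
80 [347.47237645 221.23264585] [348.6487553  225.38506485]
90 [347.63828625 217.2506235 ] [348.8255265  221.39646858]
[347.10091406 230.02817871]
```

The side crop shows the fingertip ends near full-image (350,221), which does not match a tip on the pad at z 51. I'll check it with the second view.

```bash
python3 - <<'E'
import pickle; from h import *
from bench import vision
np.set_printoptions(precision=1,suppress=True)
w=pickle.load(open("w2.pkl","rb")); w1=pickle.load(open("w1.pkl","rb"))
print("w1 tip",[proj(w1,(561.7,107.3,z)) for z in(176,185,195)])
print("w2 tip",[proj(w,(604.6,114.6,z)) for z in(51,60,75)],"pad", proj(w,(604.7,115,51)), w["eye"])
t=vision.snapshot("top");sd=vision.snapshot("side"); pickle.dump((t,sd),open("s1.pkl","wb"))
a=cv2.resize(w["img"][150:300,240:400],(400,375),interpolation=cv2.INTER_CUBIC)
b=cv2.resize(sd["img"][190:250,320:384],(400,375),interpolation=cv2.INTER_CUBIC)
c=cv2.resize(t["img"][130:222,300:430],(318,225),interpolation=cv2.INTER_CUBIC)
o=np.zeros((600,800,3),np.uint8); o[:375,:400]=a;o[:375,400:]=b;o[375:,:318]=c; cv2.imwrite("pics/m2.png",o)
E
```

```text
w1 tip [array([319.2, 234.6]), array([319.1, 240.6]), array([319., 248.])]
w2 tip [array([318.6, 235. ]), array([318.6, 241. ]), array([318.5, 252.3])] pad [318.7 234.5] [609.5 196.  229. ]
```

View pics/m2.png

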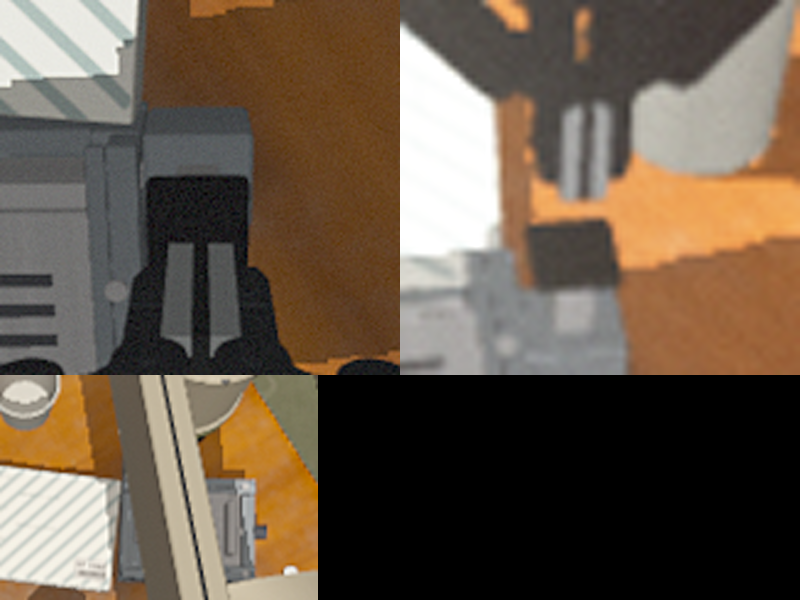

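```bash
python3 - <<'E'
import pickle; from h import *
np.set_printoptions(precision=1,suppress=True)
w=pickle.load(open("w2.pkl","rb")); S=pickle.load(open("s1.pkl","rb"))[1]
for z in(51,60,70,80,85,90): print(z,"wrist->",ray(w,(320,246.8),z),"side->",ray(S,(349.6,221.7),z))
E
```

```text
51 wrist-> [605.1 106.   51. ] side-> [615.1 142.3  51. ]
60 wrist-> [605.3 110.5  60. ] side-> [613.  133.1  60. ]
70 wrist-> [605.5 115.6  70. ] side-> [610.6 122.9  70. ]
80 wrist-> [605.8 120.7  80. ] side-> [608.2 112.8  80. ]
85 wrist-> [605.9 123.2  85. ] side-> [607.  107.7  85. ]
90 wrist-> [606.  125.7  90. ] side-> [605.8 102.6  90. ]
```

Both views put the real fingertips at about z 85–89, so they aren't touching the pad yet. I'll go down gently, watching force.

Emit:
step_arm(targets=[[[0,0,-5,0,0,0],[0,0,-10,0,0,0],[0,0,-15,0,0,0],[0,0,-18,0,0,0],[0,0,-20,0,0,0],[0,0,-20,0,0,0]]])

```text
time: 4.1
tool_pos: [603.9, 114.6, 52.2]
tcp_rot: [-179.9, 0.0, 87.0]
ft_force: [-0.2, -0.0, -0.3]
finger_gap: -0.4
grip_force: 0.0
```

Emit:
step_arm(targets=[[[0,0,-1,0,0,0],[0,0,-2,0,0,0],[0,0,-3,0,0,0],[0,0,-4,0,0,0],[0,0,-4,0,0,0]]])

```text
time: 4.52
tool_pos: [604.5, 114.7, 49.1]
tcp_rot: [-180.0, -0.0, 87.0]
ft_force: [-0.4, -0.7, 0.2]
finger_gap: -0.1
grip_force: 0.0
```

Emit:
step_arm(targets=[[[0,0,-1,0,0,0],[0,0,-2,0,0,0],[0,0,-3,0,0,0],[0,0,-4,0,0,0],[0,0,-4,0,0,0]]])

```text
time: 4.93
tool_pos: [604.7, 114.7, 45.3]
tcp_rot: [180.0, -0.0, 87.0]
ft_force: [-0.3, -0.5, 2.9]
finger_gap: -0.2
grip_force: 1.0
```

Contact at TCP z about 46, so the tips are about 14 mm behind the TCP. Pressing on.

Emit:
step_arm(targets=[[[0,0,-1.5,0,0,0],[0,0,-3,0,0,0],[0,0,-4,0,0,0],[0,0,-5,0,0,0],[0,0,-5,0,0,0]]])

```text
time: 5.35
tool_pos: [604.7, 114.6, 40.0]
tcp_rot: [180.0, -0.0, 87.0]
ft_force: [0.2, 0.1, 2.9]
finger_gap: -0.3
grip_force: 1.4
```

Emit:
step_arm(targets=[[[0,0,-1,0,0,0],[0,0,-1.5,0,0,0],[0,0,-2,0,0,0],[0,0,-2,0,0,0],[0,0,-2,0,0,0]]])

```text
time: 5.77
tool_pos: [604.7, 114.6, 38.3]
tcp_rot: [180.0, -0.0, 87.0]
ft_force: [2.2, -0.5, 1.9]
finger_gap: -0.3
grip_force: 1.5
```

Emit:
step_arm(targets=[[[0,0,25,0,0,0],[0,0,60,0,0,0],[-20,-30,65,0,0,0],[-45,-64,65,0,0,0],[-69,-100,65,0,0,0],[-69,-103,65,0,0,0],[-69,-103,65,0,0,0],[-69,-103,65,0,0,0]]])

```text
time: 6.43
tool_pos: [535.6, 11.7, 103.2]
tcp_rot: [180.0, -0.0, 86.9]
ft_force: [0.4, 0.3, 0.6]
finger_gap: 0.1
grip_force: 0.0
```

```bash
python3 - <<'E'
from bench import r, vision
import pickle; from h import *
w=vision.snapshot("wrist"); s=vision.snapshot("side"); pickle.dump((w,s),open("s3.pkl","wb")); q=r.sense(); print(q["time"],q["tool_pos"],q["tcp_rot"])
a=cv2.resize(w["img"][60:300,220:420],(500,600),interpolation=cv2.INTER_CUBIC)
b=cv2.resize(s["img"][190:300,310:365],(300,600),interpolation=cv2.INTER_CUBIC)
cv2.imwrite("pics/m3.png",np.hstack([a,b]))
O=(539,83); f=frame(O,np.radians(-3.2))
for n,p in [("ribtop rear mid sprung",f(0,-42,63)),("ribtop rear closed",f(0,-52,63)),("front edge sprung",f(0,40,41)),("ribL",f(-25,-42,63)),("ribR",f(25,-42,63))]: print(n,(proj(w,p)-[220,60])*2.5)
E
```

```text
6.5333 [536.23043263  12.52936877 103.31055804] [ 1.79975417e+02 -2.64613916e-02  8.70539962e+01]
ribtop rear mid sprung [244.39153836 311.77817154]
ribtop rear closed [244.40713432 346.5895324 ]
front edge sprung [244.7103464   -6.69252319]
ribL [153.09887382 311.64731535]
ribR [335.64371509 311.90896971]
```

View pics/m3.png

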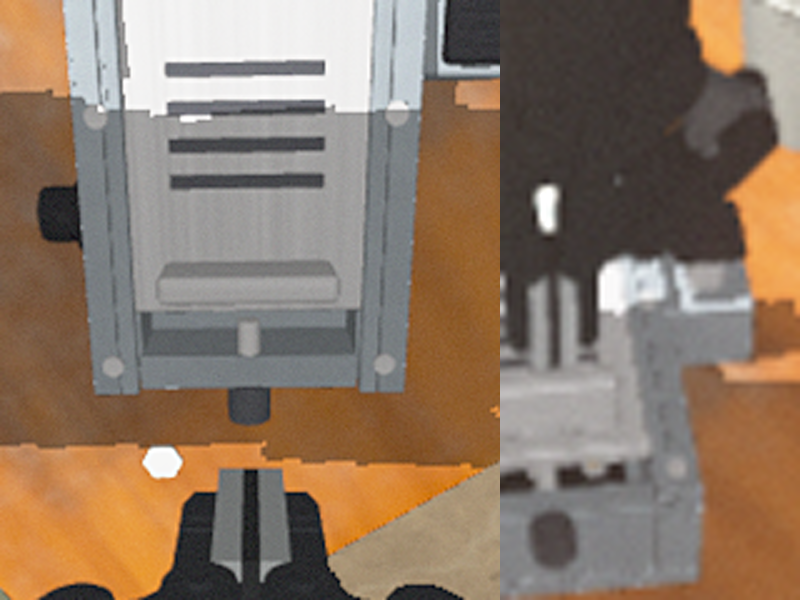

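The cover has sprung forward: the plunger is visible behind the plate, and the rib is at crop (248,285), centred on the fingertips. Lower behind it and push.

Emit:
step_arm(targets=[[[0,0,-30,0,0,0],[0,0,-55,0,0,0],[0,0,-67,0,0,0],[0,0,-67,0,0,0],[0,0,-67,0,0,0]]])

```text
time: 6.95
tool_pos: [535.2, 12.4, 35.7]
tcp_rot: [-179.9, -0.0, 87.1]
ft_force: [0.8, 0.4, -0.1]
finger_gap: -0.1
grip_force: 0.0
```

Emit:
step_arm(targets=[[[0.3,5,0,0,0,0],[0.6,10,0,0,0,0],[0.8,15,0,0,0,0],[1.1,20,0,0,0,0],[1.4,25,0,0,0,0],[1.7,30,0,0,0,0],[2,35,0,0,0,0],[2.2,40,0,0,0,0]]])

```text
time: 7.62
tool_pos: [537.9, 52.1, 36.4]
tcp_rot: [180.0, 0.0, 87.0]
ft_force: [-0.3, -2.1, 1.5]
finger_gap: -0.3
grip_force: 0.9
```

Pushing with about 2 N of resistance, as expected. Continue.

Emit:
step_arm(targets=[[[0.3,5,0,0,0,0],[0.6,10,0,0,0,0],[0.8,15,0,0,0,0],[1.1,20,0,0,0,0],[1.4,25,0,0,0,0],[1.7,30,0,0,0,0],[2,35,0,0,0,0],[2.2,40,0,0,0,0],[2.5,45,0,0,0,0]]])

```text
time: 8.37
tool_pos: [540.0, 96.8, 35.9]
tcp_rot: [-180.0, 0.0, 87.0]
ft_force: [-1.3, -3.8, -1.3]
finger_gap: -0.1
grip_force: 2.2
```

Emit:
step_arm(targets=[[[0.3,5,0,0,0,0],[0.6,10,0,0,0,0],[0.8,15,0,0,0,0],[1.1,20,0,0,0,0],[1.4,25,0,0,0,0],[1.7,30,0,0,0,0],[2,35,0,0,0,0],[2.2,40,0,0,0,0],[2.5,45,0,0,0,0]]])

```text
time: 9.12
tool_pos: [543.0, 142.4, 36.5]
tcp_rot: [180.0, -0.0, 87.0]
ft_force: [0.4, -0.5, 0.1]
finger_gap: 0.3
grip_force: 0.5
```

```bash
python3 - <<'E'
from bench import vision
import pickle; from h import *
w=vision.snapshot("wrist"); s=vision.snapshot("side"); pickle.dump((w,s),open("s4.pkl","wb"))
a=cv2.resize(w["img"][20:300,190:450],(464,500),interpolation=cv2.INTER_CUBIC)
b=cv2.resize(s["img"][170:300,285:370],(327,500),interpolation=cv2.INTER_CUBIC)
cv2.imwrite("pics/m4.png",np.hstack([a,b]))
f=frame((539,83),np.radians(-3.2))
for y in(52,60,70): print("box y",y,"z33/41",[((proj(w,f(0,y,z))-[190,20])*500/280).round(0) for z in(33,41,62)])
E
```

```text
box y 52 z33/41 [array([227., 427.]), array([227., 440.]), array([227., 477.])]
box y 60 z33/41 [array([227., 406.]), array([227., 418.]), array([227., 453.])]
box y 70 z33/41 [array([227., 379.]), array([227., 389.]), array([227., 422.])]
```

View pics/m4.png

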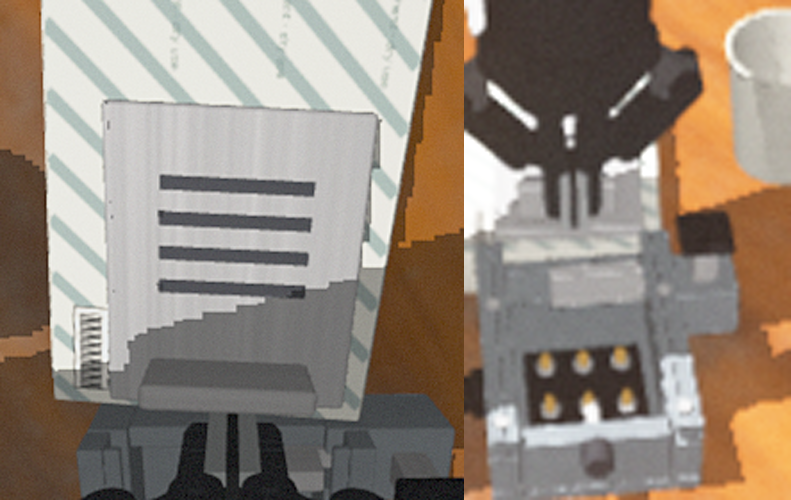

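The cover lies on the carton with a strip of carton visible between it and the box. I'll push 8 mm more for margin, back off and raise.

Emit:
step_arm(targets=[[[0.1,2,0,0,0,0],[0.2,4,0,0,0,0],[0.3,6,0,0,0,0],[0.4,8,0,0,0,0],[0.4,8,0,0,0,0],[0,0,0,0,0,0],[-0.5,-10,0,0,0,0],[-0.5,-12,20,0,0,0],[-0.5,-12,60,0,0,0],[-0.5,-12,100,0,0,0],[-0.5,-12,100,0,0,0],[-0.5,-12,100,0,0,0]]])

```text
time: 10.22
tool_pos: [544.9, 129.0, 140.0]
tcp_rot: [179.6, -0.1, 87.0]
ft_force: [-0.5, 0.4, -1.0]
finger_gap: 0.5
grip_force: 0.0
```

```bash
python3 - <<'E'
from bench import r, vision
import pickle; from h import *
s=vision.snapshot("wrist"); S=vision.snapshot("side"); pickle.dump((s,S),open("s5.pkl","wb"))
cv2.imwrite("pics/m5.png",np.hstack([cv2.resize(s["img"][40:300,200:440],(460,498)),cv2.resize(S["img"][150:300,280:380],(332,498))]))
f=frame((539,83),np.radians(-3.2))
print([((proj(s,f(x,y,z))-[200,40])*1.915).round(0) for x,y,z in((0,52,33),(0,70,38),(0,78,60),(0,160,38))])
q=r.sense(); print(q["time"],q["tool_pos"],q["ft_force"])
E
```

```text
[array([219., 289.]), array([219., 255.]), array([218., 248.]), array([218.,  42.])]
10.3167 [541.99300182 128.89396261 135.75265201] [-1.03116141  0.3474365  -0.56964702]
```

View pics/m5.png

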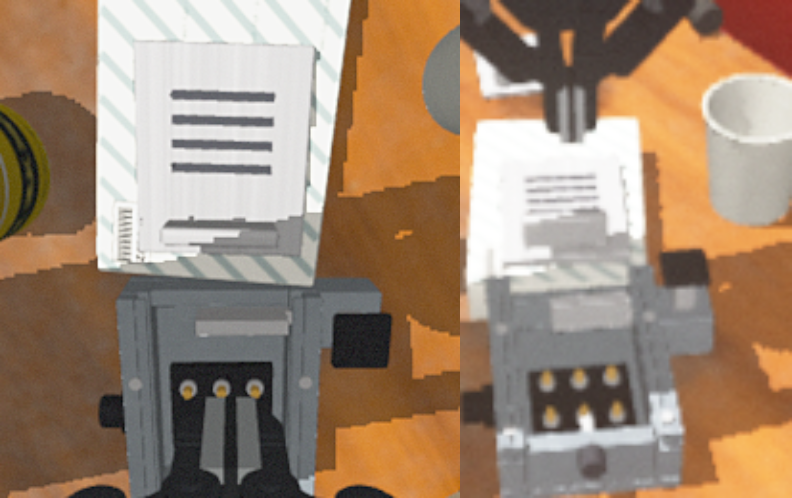

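The cover lies flat and wholly on the carton: its rear edge is at crop row ~252 and the box end at row ~287. The gripper is clear.

```bash
python3 -c "
from bench import r
print(r.hand_in())"
```

```text
the job is handed in; nothing more can be done
None
```

I pressed the tab, pushed the cover off the box and left it flat on the carton with the gripper clear, then handed the job in at about 10 s; the hand-in gave no verdict, so I can't confirm that it passed.

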